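# Third hand at the vise: hold the display stand against the sprung stop

## Task

Take the stepped walnut display stand and stand it upright and centred on the vise's narrow rail, its tall flat back towards the spring-backed stop plate; then slide it along the rail and press its back flat against the stop with a steady 10 N or so, never driving the stop to the end of its travel, so that I can screw it from behind. Finish while still holding it pressed there (do not let go or back off), and leave the other things on the table where they are.

Things in the scene. Friction and masses are not known exactly. Their poses are not given: they have to be found in the camera images.
- stand: The part: loose dark walnut display stand like a two-step stair, 60 (x) x 46 (y) x 56 mm high, 0.06 to 0.13 kg, upright on the table at first. Origin: centre of the underside, z up. Low step: x -30 to 0, 22 mm high; tall part: x 0 to +30, 56 mm high. Its tall flat back is the face at x = +30. The sides y = -23 and +23 are flat and parallel, good to grip.
- stand_back (a point): Point on the flat back of the stand, on its centre line, 27 mm above its underside (30, 0, 27 mm in the stand's frame); the frame is parallel to the stand's.
- vise: Small steel vise fixed to the table, place and yaw (within 0.4) vary. Origin: on the centre line at table height; x runs level along the rail to the stop, roughly away from the robot; z up. Base plate x -80 to +90, 90 wide, 12 mm high. Behind the stop a housing, 80 wide, 92 high, x 58 to 86 mm, carries an open lever clamp, not to be used, up to 145 mm high and back to x = 156.
- stop: The vise's upright stop plate, 36 wide, 10 thick, 48 mm high. Origin: middle of the lower edge of its front face (towards the stand); axes as the vise's. It slides along the vise's x only, against springs: at rest its origin is at (5, 0, 53) mm in the vise's frame; it gives 1 mm per newton from zero, so 10 N is 10 mm of travel; travel ends at 26 mm.
- stop_face (a point): Centre of the stop plate's front face, 24 mm above the plate's lower edge (27 mm above the rail's top); axes parallel to the vise's; moves with the plate.
- rail_top (a point): Middle of the rail's flat top, at (-22.5, 0, 50) mm in the vise's frame. The rail is an upright steel strip only 16 mm wide (y -8 to +8), x -75 to +30 mm, its top 50 mm above the table, with free space on both sides above the base plate.
- plinth: Bystander: a plain walnut slab 60 x 46 x 22 mm without a step, loose; not the part. Origin: centre of the underside.
- egg: Bystander: banded onyx egg standing on its blunt end, 44 mm across, 58 mm high, loose. Origin: centre of the underside.
- dish: Bystander: white ceramic ring dish, 92 mm across, with a 46 mm high cone in the middle, loose. Origin: centre of the underside.
- jar: Bystander: glass jar with steel cap, 52 mm across, 60 mm high, loose. Origin: centre of the underside.
- driver: Bystander: screwdriver lying across the table, loose.
- mug: Bystander: blue mug, 80 mm across, 90 mm high, to the left of the working area, loose. Origin: centre of the underside.
Mind the look-alikes: they are no part of the job. Leave any pink, red or turquoise look-alike of the stand alone.

How it is judged (in metres and radians):
On the way, in this order (a step that is already met when the one before it is completed fails the run):
1. the stand is upright and centred on the rail, its underside on the rail's top, its back towards the stop (z of stand in the frame of vise between 0.047 and 0.0535 m and y of stand in the frame of vise between -0.01 and 0.01 m and angle between stand's own z axis and vertical below 0.1 rad and x of stand_back in the frame of stop_face between -0.075 and 0.004 m), for 0.2 s.
2. the stand on the rail is pressed flat against the stop with 5 to 15 N for half a second (z of stand in the frame of vise between 0.047 and 0.0535 m and y of stand in the frame of vise between -0.01 and 0.01 m and angle between stand's own z axis and vertical below 0.1 rad and x of stand_back in the frame of stop_face between -0.004 and 0.004 m and angle between the x axis of stand and the x axis of vise, either way round below 0.1 rad and contact force between stand and stop between 5 and 15 N), for 0.5 s.
At the end, for the whole second after the job is handed in: Through the last second the stand is on the rail (underside within about 3 mm of the rail's top, centred within 10 mm, upright and square to the stop within 0.1 rad), its back touching the stop, and pressed on it by the robot with a steady 5 to 15 N, at rest (all of step 2 and linear speed of stand below 0.01 m/s); the arm keeps its last pose, push and grip.
It fails at once if the stop is driven more than 22 mm in, near the end of its travel (x of stop in the frame of vise above 0.027 m).
It fails at once if another loose thing (slab, egg, dish, jar, screwdriver or mug) is shifted by more than 25 mm (distance of any of plinth, egg, dish, jar, driver, mug from where it was at the start of the episode above 0.025 m).
It also fails if it takes over 45 s, if anything falls off the work surface, if the arm or the gripper's body presses on something with over 40 N, if the wrist force passes 120 N, or if a joint passes its speed limit or range.

## Robot

A 6-joint arm with a two-finger parallel gripper is mounted at the origin on the work surface. World frame = base frame: x ahead of the robot, y to its left, z up, the work surface at z = 0. Lengths are in mm, angles in rad, forces in N, time in s.
With the tool pointing down it reaches from about 300 to 825 mm from the base axis. Payload 5.4 kg.
Tool frame: the origin (TCP) lies at the very end of the fingers, on their centre line; the grasp point (between the pads) lies 19 mm behind it (r.grasp_offset is the z of the grasp point in the tool frame, in mm); z points along the fingers, y is the line along which they close (so a half turn about z gives the same grasp; the last joint's range is limited). The gripper opens to 92 mm and grips with 3 to 60 N. Pads are 20 mm wide; open, the fingers measure 128 mm over their backs; the gripper's body (75 mm by 189 mm) begins 69 mm behind the grasp point.
Start: joints at [-1.393, 0.158, 1.597, -0, 1.386, -0.21], TCP at [217.413, -532.295, 214.601] pointing down, gripper open.
Joint ranges: [-2.91, 2.91], [-0.94, 2.29], [0.18, 2.7], [-1.29, 4.43], [0.17, 2.64], [-3, 3]. Speed limits (rad/s): [2.57, 2.57, 3.14, 3.14, 3.14, 3.14].

## Interface

Orientations are given as a rotation vector (axis times angle).
In Python, from rig import r, fingers, kinematics, imaging, ticket, finder, read_t, read_joint_pos, read_joint_vel, read_tau, read_position, read_tcp_rot, read_ft_force, read_torque, read_grip_width, read_grip_force gives the robot as it stands. Calls block until the motion is done:
- r.move_to(position, orientation): joint-space move of the TCP to a pose.
- r.move_linear(position, max_speed=150, attitude=None, force_limit=None): straight line of the TCP; attitude=None keeps the orientation; max_speed is the mean speed in mm/s. With force_limit (N) it stops when the force on the tool has changed by that much, and returns True; else False.
- r.movej(angles): joint-space move.
- fingers.open_jaws() and fingers.close_gripper(): open the fingers fully, or close them until they stop; the grip force is fixed at half the most.
- r.sleep(seconds).
- kinematics.solve_ik(position, orientation): joint angles nearest the present ones, or None.
- imaging.capture(name): name is "scene" or "top"; returns a dict with "image" (400x640x3 uint8, red, green, blue), "z_map" (400x640 float32, mm along the optical axis (not along the pixel's ray), 0 where there is no reading), "K" (3x3 intrinsics, pixels), "world_to_cam" (4x4, takes a point from world to camera coordinates). Camera axes: x right, y down, z forward; pixel columns grow to the right and rows downward; lengths in mm; the calibration is good to about 2 mm. A picture is of the moment at which its call begins.
A pose or a line that the arm cannot do raises r.PlanningError and nothing moves.
- ticket.job_done(): hands the job in; it is judged then, once.
Trained networks look in the newest picture that a camera, given by its name, has taken for a name from the list of things; names that differ only in an ending like _2 or _b are one class to them, and where a whole thing is asked for, a point or a joint stands for the part that bears it (a point fixed in the world has none). Each returns a list of dicts, best first, with "p" (0 to 1); they miss things now and then, are a little off and sometimes report something else, mostly with a low value. They report only what shows in the picture. A call takes as long as a camera call. They do not tell look-alikes from the thing itself.
- finder.trace(thing, camera): "region" (400x640 bool, what is visible of it) and "centre" ([column, row] in pixels, amid what is visible of it).
- finder.landmark_of(thing, camera): "centre" ([column, row] in pixels: a listed point, or the origin of a listed thing).
Readings, each from a call of its own:
- read_t(): time.
- read_joint_pos(): joint angles.
- read_joint_vel(): joint speeds.
- read_tau(): joint torques, N m.
- read_position(): TCP position.
- read_tcp_rot(): TCP orientation.
- read_ft_force(): force on the tool from outside, world axes, zero at the start.
- read_torque(): the same for the moment, N m.
- read_grip_width(): finger opening in mm.
- read_grip_force(): force on a finger pad.
Only numpy, scipy, OpenCV 4.12 (cv2) and the standard library are available. Lean on these libraries where they do the work, as an engineer would, in place of code of your own. Each camera call takes 0.05 s, during which the arm holds its last target. There are 200 camera calls.

## Working session

There is one attempt and no reset: what is moved stays moved. The work goes in short steps, each a Python script; the robot and the scene stay as the last script left them, time stands still between calls to the robot, and variables do not carry over. Pictures are saved under pics/ and viewed, at most 10 in all, crops included, and the job is handed in when it is done.

```bash
mkdir -p pics; ls
cat > h.py <<'E'
from rig import *
import numpy as np, cv2
def unproj(c,uv,z):
    K=c["K"];T=np.linalg.inv(c["world_to_cam"])
    p=np.array([(uv[0]-K[0,2])/K[0,0]*z,(uv[1]-K[1,2])/K[1,1]*z,z,1]); return (T@p)[:3]
def onplane(c,uv,h):
    T=np.linalg.inv(c["world_to_cam"]);o=T[:3,3];p=unproj(c,uv,1000.);d=p-o
    return o+d*(h-o[2])/d[2]
def cloud(c,m=None):
    z=c["z_map"];v,u=np.nonzero((z>0)&(m if m is not None else True));K=c["K"];T=np.linalg.inv(c["world_to_cam"])
    zz=z[v,u];P=np.stack([(u-K[0,2])/K[0,0]*zz,(v-K[1,2])/K[1,1]*zz,zz,np.ones_like(zz)])
    return (T@P)[:3].T,u,v
E
python3 - <<'E'
from h import *
for n in("top","scene"):
    c=imaging.capture(n);np.savez("c_"+n,**c)
    cv2.imwrite(f"pics/{n}.png",c["image"][:,:,::-1])
    for t in("stand","vise","stop","plinth","rail_top","stop_face"):
        for d in finder.trace(t,n)[:4] if t not in("rail_top","stop_face") else []:
            P,_,_=cloud(c,d["region"])
            print(n,t,round(d["p"],2),np.round(d["centre"]),d["region"].sum(),np.round(np.median(P,0)) if len(P) else None)
        for d in finder.landmark_of(t,n)[:3]: print("   L",t,round(d["p"],2),np.round(d["centre"],1))
print(read_t())
E
```

```text
pics
top stand 0.93 [298. 187.] 486 [601. 156.  51.]
top stand 0.74 [322. 274.] 545 [398.  87.  25.]
top stand 0.7 [244. 239.] 551 [481. 279.  35.]
top stand 0.56 [290. 235.] 475 [488. 168.  52.]
   L stand 0.95 [249.  239.8]
   L stand 0.85 [297.5 193.7]
   L stand 0.82 [323.5 273.4]
top vise 0.93 [448. 237.] 3061 [ 487. -196.   15.]
   L vise 0.59 [442.5 246.4]
top stop 0.77 [455. 241.] 305 [ 487. -206.   80.]
   L stop 0.74 [448.9 247.5]
   L stop 0.36 [367.2 278.1]
top plinth 0.64 [356. 157.] 515 [684.  15.  20.]
   L plinth 0.58 [356.  159.4]
   L rail_top 0.8 [443.4 257.7]
   L stop_face 0.71 [452.4 252. ]
   L stop_face 0.59 [244.  143.9]
scene stand 0.84 [280. 174.] 463 [402.  86.  28.]
scene stand 0.78 [344. 205.] 331 [616. 146.  47.]
scene stand 0.72 [322. 181.] 311 [506. 158.  48.]
scene stand 0.5 [347. 160.] 311 [496. 267.  42.]
   L stand 0.9 [280.8 181.4]
   L stand 0.85 [318. 186.]
   L stand 0.81 [346.4 163.6]
scene vise 0.97 [216. 250.] 1859 [ 520. -213.   50.]
   L vise 0.93 [217.9 250. ]
scene stop 0.81 [217. 241.] 245 [ 483. -204.   83.]
   L stop 0.68 [217.8 241.7]
scene plinth 0.82 [329. 256.] 396 [689.  12.  22.]
   L plinth 0.65 [327.1 256.7]
   L rail_top 0.85 [211.3 233.7]
   L rail_top 0.24 [413.6 148.8]
   L stop_face 0.79 [216.  235.6]
   L stop_face 0.42 [209.9 235. ]
1.1
```

Run:
```python
import cv2,numpy as np
t=cv2.imread("pics/top.png");cv2.imwrite("pics/topc.png",cv2.resize(t[120:320,210:500],None,fx=2.75,fy=2.75,interpolation=cv2.INTER_CUBIC))
t=cv2.imread("pics/scene.png");cv2.imwrite("pics/scenec.png",cv2.resize(t[120:320,170:430],None,fx=3,fy=3,interpolation=cv2.INTER_CUBIC))
```

```text
(no output)
```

View pics/topc.png

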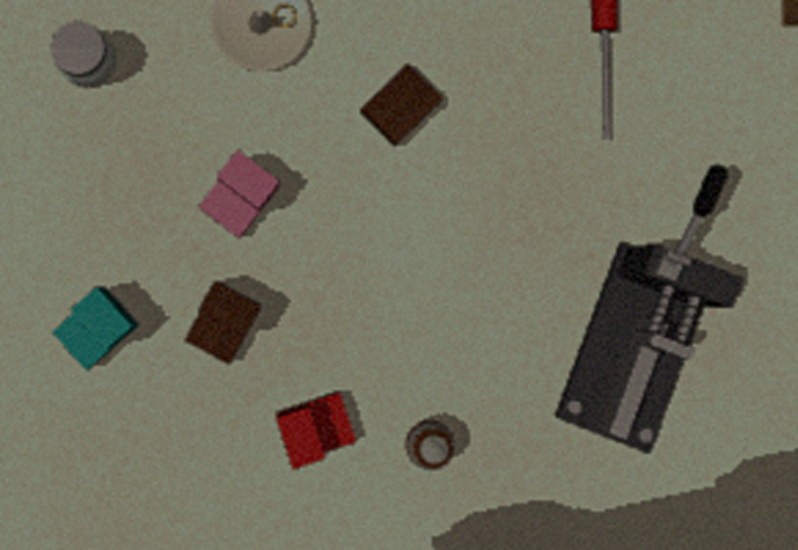

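View pics/scenec.png

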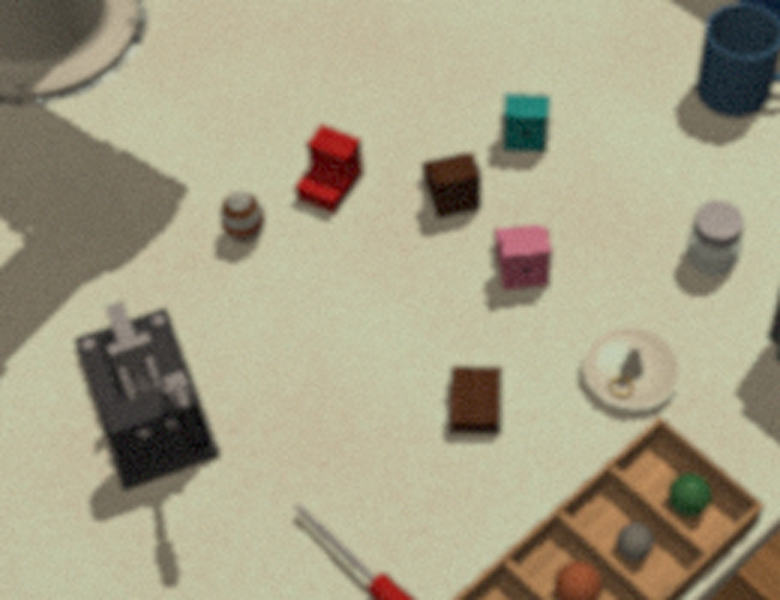

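The top crop shows two walnut pieces. The one at about (290,235) casts a tall shadow; the one at (356,157) is the flat slab. The look-alikes are pink (297,190), turquoise (244,239) and red (325,276). The vise is at about (448,237), with its stop towards the top right. I choose (290,235), and I'll check it in a close crop with depth.

Run:
```python
from h import *
out=[]
for n,b in(("top",(265,320,205,265)),("scene",(300,345,160,205))):
    c=dict(np.load(f"c_{n}.npz"));T=np.linalg.inv(c["world_to_cam"]);print(n,"cam",np.round(T[:3,3]),c["K"][0,0])
    P,u,v=cloud(c);bx=(u>b[0])&(u<b[1])&(v>b[2])&(v<b[3])&(abs(P[:,0]-488)<60)&(abs(P[:,1]-165)<55)
    im=c["image"][v,u].astype(int);br=(im.sum(1)<170)&(im[:,0]>=im[:,2])
    for nm,lo,hi in(("hi",50,62),("lo",17,27)):
        q=P[bx&br&(P[:,2]>lo)&(P[:,2]<hi)]
        if len(q)>8: print(nm,len(q),np.round(np.median(q[:,2]),1),cv2.minAreaRect(q[:,:2].astype(np.float32)),q.mean(0).round(1))
    # vise
    vb=(P[:,0]>350)&(P[:,0]<640)&(P[:,1]>-330)&(P[:,1]<-110)
    for nm,lo,hi in(("base",8,16),("rail",47,53),("stoptop",96,105),("house",86,95)):
        q=P[vb&(P[:,2]>lo)&(P[:,2]<hi)]
        if len(q)>8: print(nm,len(q),np.round(np.median(q[:,2]),1),cv2.minAreaRect(q[:,:2].astype(np.float32)),q.mean(0).round(1))
    im=c["image"][b[2]-10:b[3]+10,b[0]-10:b[1]+10,::-1];im=cv2.resize(im,(390,390),interpolation=cv2.INTER_CUBIC);out.append(cv2.convertScaleAbs(im,alpha=2 if n=="top" else 1.3))
    for k in("rail_top","stop_face"):
        pass
cv2.imwrite("pics/close.png",np.hstack(out))
c=dict(np.load("c_top.npz"))
print("rail_top",onplane(c,(443.4,257.7),50),"stopface",onplane(c,(452.4,252),77),"vise",onplane(c,(442.5,246.4),0),"stop",onplane(c,(448.9,247.5),53))
c=dict(np.load("c_scene.npz"))
print("rail_top",onplane(c,(211.3,233.7),50),"stopface",onplane(c,(216,235.6),77),"vise",onplane(c,(217.9,250),0),"stop",onplane(c,(217.8,241.7),53))
```

```text
top cam [ 515.  117. 1031.] 413.77653046782206
hi 246 55.0 ((500.2446594238281, 162.0325927734375), (45.54502487182617, 29.863964080810547), 62.42020797729492) [500.1 162.   54.9]
lo 209 20.6 ((486.892822265625, 168.60678100585938), (44.45808029174805, 59.575469970703125), 62.75955581665039) [473.3 176.2  20.8]
base 1327 10.9 ((472.421875, -200.73594665527344), (90.867919921875, 169.7490692138672), 69.70633697509766) [ 460.5 -188.9   11.1]
rail 221 48.9 ((476.2366943359375, -183.76499938964844), (78.60836791992188, 145.53794860839844), 57.421165466308594) [ 444.9 -188.6   49.2]
stoptop 102 99.7 ((510.33978271484375, -196.3829345703125), (91.85067749023438, 34.738956451416016), 11.560696601867676) [ 495.6 -200.2  100.2]
house 334 90.3 ((510.5096435546875, -214.80821228027344), (79.67081451416016, 80.966064453125), 70.26675415039062) [ 530.1 -227.8   90.3]
scene cam [1224. -495. 1223.] 517.83284684178
hi 111 56.2 ((501.9549255371094, 159.3363494873047), (41.42997741699219, 30.319913864135742), 59.87961959838867) [502.  159.1  56.3]
lo 32 22.3 ((490.28631591796875, 151.07150268554688), 
[... 341 characters left out ...]
63.7 -199.7   50.4]
stoptop 85 100.3 ((508.8482666015625, -213.68206787109375), (72.09878540039062, 79.59814453125), 68.6357421875) [ 499.2 -210.5  100. ]
house 240 91.7 ((515.546142578125, -215.7930450439453), (78.73029327392578, 79.24232482910156), 70.16230773925781) [ 528.8 -226.    91.4]
rail_top [ 446.10561056 -194.25433232   50.        ] stopface [ 461.4451834  -206.44948607   77.        ] vise [ 470.47637814 -207.80488       0.        ] stop [ 470.49179537 -206.28306558   53.        ]
rail_top [ 437.95812529 -189.92433125   50.        ] stopface [ 469.6424304  -191.43187714   77.        ] vise [ 461.53954785 -195.49751735    0.        ] stop [ 473.15338855 -193.15969166   53.        ]
```

View pics/close.png

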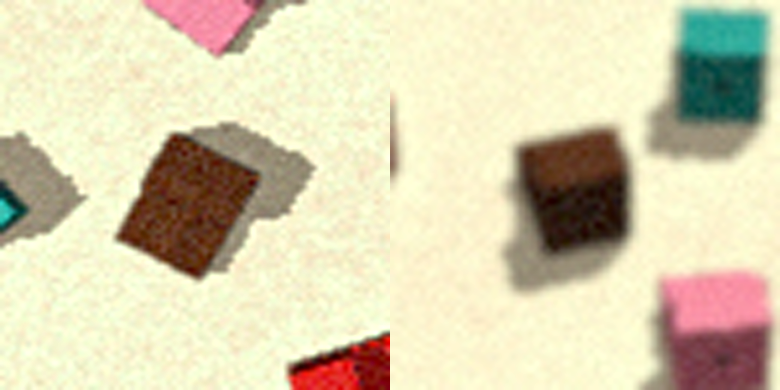

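The close crop shows the two-level walnut block. Depth gives a tall half at 55 mm, a low step at 21 mm and a 46 x 60 outline, so this is the stand, yaw ≈ -0.48. Next I refine the rail line, check finger clearance to the turquoise block and test the IK.

```bash
python3 - <<'E'
from h import *
from scipy.spatial.transform import Rotation as R
print(R.from_rotvec(read_tcp_rot()).as_matrix().round(2))
a=-0.354;o=np.array([467.7,-199.0]);D=np.array([[np.cos(a),np.sin(a)],[-np.sin(a),np.cos(a)]])
s=-0.482;S=np.array([[np.cos(s),np.sin(s)],[-np.sin(s),np.cos(s)]])
for n in("top","scene"):
    c=dict(np.load(f"c_{n}.npz"));P,u,v=cloud(c);q=(P[:,:2]-o)@D.T;z=P[:,2]
    m=(abs(q[:,0]+38)<36)&(abs(q[:,1])<20)&(abs(z-50)<5)
    print(n,"rail",m.sum(),np.percentile(q[m],[2,50,98],axis=0).round(1).tolist(),"slope",np.polyfit(q[m,0],q[m,1],1).round(3))
    m=(abs(q[:,0]-10)<14)&(abs(q[:,1])<30)&(z>96)&(z<106)
    print("stop top",m.sum(),np.percentile(q[m],[2,50,98],axis=0).round(1).tolist())
    m=(q[:,0]>50)&(q[:,0]<90)&(abs(q[:,1])<60)&(abs(z-92)<4)
    print("house",np.percentile(q[m],[2,50,98],axis=0).round(1).tolist())
    m=(abs(q[:,0]-5)<110)&(abs(q[:,1])<70)&(abs(z-12)<4)
    print("base",np.percentile(q[m],[1,50,99],axis=0).round(1).tolist())
    w=(P[:,:2]-np.array([487.,168.5]))@S.T
    m=(z>12)&(z<70)&(abs(w[:,0]-15)<15)&(abs(w[:,1])>28)&(abs(w[:,1])<120)
    print("near +y",np.percentile(w[m&(w[:,1]>0),1],2) if (m&(w[:,1]>0)).any() else None,"-y",w[m&(w[:,1]<0),1].max() if (m&(w[:,1]<0)).any() else None)
def rv(a): return (R.from_euler("z",a)*R.from_euler("x",np.pi)).as_rotvec()
for k in(0,np.pi): print(kinematics.solve_ik([500,162,13],rv(s+k)),kinematics.solve_ik([446,-191,63],rv(a+k)))
E
cat >> h.py <<'E'
from scipy.spatial.transform import Rotation as R
def rv(a): return (R.from_euler("z",a)*R.from_euler("x",np.pi)).as_rotvec()
E
```

```text
[[ 0.93  0.38  0.  ]
 [ 0.38 -0.93 -0.  ]
 [-0.    0.   -1.  ]]
top rail 208 [[-71.9, -7.7], [-37.5, 0.2], [-3.9, 8.2]] slope [0.    0.334]
stop top 74 [[5.5, -17.3], [10.2, 0.7], [15.0, 17.5]]
house [[58.9, -37.9], [70.8, -8.7], [84.7, 38.6]]
base [[-78.8, -43.5], [-12.7, 15.1], [79.4, 44.9]]
near +y None -y None
scene rail 68 [[-70.7, -6.8], [-52.9, 1.2], [-32.9, 8.5]] slope [-0.02  -0.044]
stop top 59 [[3.8, -16.1], [11.3, -0.1], [17.1, 17.3]]
house [[58.1, -37.6], [74.0, -6.8], [86.1, 39.2]]
base [[-80.3, -43.7], [-25.1, -10.7], [90.6, 45.9]]
near +y None -y None
[ 8.31757676e-02  2.90064446e-01  1.88081310e+00 -8.88178420e-16
  9.70715107e-01  2.13597209e+00] [-6.54334449e-01  1.07417962e-01  1.97652092e+00 -4.44089210e-16
  1.05765377e+00  1.27046188e+00]
[ 0.08317577  0.29006445  1.8808131   0.          0.97071511 -1.00562056] [-0.65433445  0.10741796  1.97652092  0.          1.05765377 -1.87113078]
```

Run:
```python
from h import *
s=-0.482+np.pi
fingers.open_jaws()
r.move_to([500.8,161,140],rv(s))
print("hit",r.move_linear([500.8,161,12],100,force_limit=8),read_position())
fingers.close_gripper();print(read_grip_width(),read_grip_force(),read_position())
r.move_linear([500.8,161,150],100);print(read_grip_width(),read_ft_force(),read_t())
for n in("top","scene"):
    c=imaging.capture(n);np.savez("d_"+n,**c)
    cv2.imwrite(f"pics/g_{n}.png",cv2.resize(c["image"][130:280,200:400,::-1],None,fx=2.0,fy=2.0,interpolation=cv2.INTER_CUBIC))
cv2.imwrite("pics/g.png",np.hstack([cv2.imread("pics/g_top.png"),cv2.imread("pics/g_scene.png")]))
```

```text
hit False [501.50250914 161.06117663  12.72457849]
45.659817609748686 29.99941036105156 [500.78617389 161.03227537  11.99598315]
45.82739326010301 [ 0.62477552 -0.49583774 -0.92352398] 7.7
```

View pics/g.png

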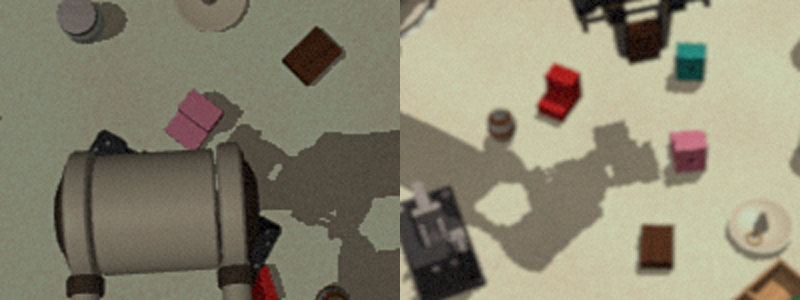

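The scene half shows the stand held upright between the fingers at about (645,40) in the composite, and nothing else has moved. Next I carry it to the rail.

```bash
cat >> h.py <<'E'
A=-0.354;d=np.array([np.cos(A),np.sin(A),0]);O=np.array([467.8,-198.7,0])
def vp(x,z): return O+x*d+np.array([0,0,z])
E
python3 - <<'E'
from h import *
p=vp(-27,150);r.move_to(p,rv(A+np.pi))
print(read_t(),read_ft_force(),read_grip_width())
r.move_linear(vp(-27,72),100)
f0=read_ft_force()
print("hit",r.move_linear(vp(-27,61.7),20,force_limit=6),read_position(),read_ft_force()-f0,read_torque(),read_t())
r.sleep(.4);print(read_position(),read_ft_force()-f0)
for n in("top","scene"):
    c=imaging.capture(n);b=(400,180,500,280) if n=="top" else (165,180,265,280)
    cv2.imwrite(f"pics/p_{n}.png",cv2.resize(c["image"][b[1]:b[3],b[0]:b[2],::-1],None,fx=4,fy=4,interpolation=cv2.INTER_CUBIC))
cv2.imwrite("pics/p.png",np.hstack([cv2.imread("pics/p_top.png"),cv2.imread("pics/p_scene.png")]))
E
```

```text
9.1333 [ 0.26375131 -0.05057102 -0.99142334] 45.818815739888784
hit True [ 442.44698637 -189.30291981   61.97819377] [ 0.41990347 -1.0709036   4.2683322 ] [-0.01458443 -0.14911977  0.02933791] 10.5833
[ 442.41956146 -189.32813842   61.95362631] [ 0.03762461 -1.64925737  4.67865372]
```

View pics/p.png

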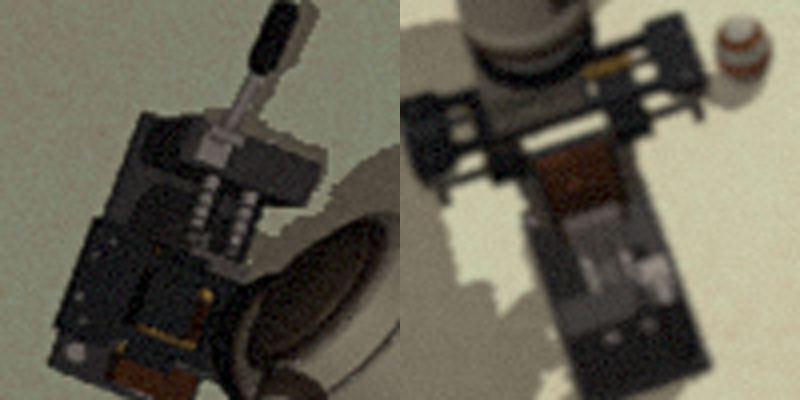

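The stand sits upright on the rail with its back to the stop. Contact came at TCP z 62.0, which puts the underside at 50. Now I slide it and press by force feedback.

Run:
```python
from h import *
z=62.1
r.move_linear(vp(-27,z),20);r.move_linear(vp(-17,z),25);f0=read_ft_force();print("slide f",f0.round(1))
for x in np.arange(-15,8,1.0):
    r.move_linear(vp(x,z),15);r.sleep(.1)
    f=np.mean([read_ft_force() for _ in range(5)],0)-f0; F=-f@d
    print(x,round(((read_position()-O)@d),2),"F",round(F,2),"z",round(f[2],2),"lat",round(f@[-d[1],d[0],0],2))
    if F>9.5: break
r.sleep(.6);f=read_ft_force()-f0;print("F",-f@d,f,read_t(),read_grip_width(),read_grip_force())
for n in("top","scene"):
    c=imaging.capture(n);np.savez("e_"+n,**c);b=(400,180,500,280) if n=="top" else (165,180,265,280)
    cv2.imwrite(f"pics/q_{n}.png",cv2.resize(c["image"][b[1]:b[3],b[0]:b[2],::-1],None,fx=4,fy=4,interpolation=cv2.INTER_CUBIC))
    P,u,v=cloud(c);D=np.array([d[:2],[-d[1],d[0]]]);q=(P[:,:2]-O[:2])@D.T
    m=(q[:,0]>2)&(q[:,0]<40)&(abs(q[:,1])<18)&(abs(P[:,2]-100)<4)
    if m.sum()>5: print(n,"stoptop",m.sum(),np.percentile(q[m],[2,50,98],axis=0).round(1).tolist())
cv2.imwrite("pics/q.png",np.hstack([cv2.imread("pics/q_top.png"),cv2.imread("pics/q_scene.png")]))
```

```text
slide f [-2.6  0.6  5.6]
-15.0 -15.87 F 1.18 z -0.03 lat 0.06
-14.0 -15.04 F 0.49 z 0.56 lat 0.84
-13.0 -14.06 F 1.32 z 1.43 lat -0.44
-12.0 -13.09 F 1.49 z 1.2 lat 0.25
-11.0 -12.08 F 1.9 z 0.52 lat 1.06
-10.0 -11.07 F 0.92 z 2.06 lat 0.14
-9.0 -10.06 F 0.66 z 1.67 lat 0.48
-8.0 -9.07 F 1.56 z 0.08 lat -0.21
-7.0 -8.37 F 3.15 z 2.1 lat 0.85
-6.0 -7.68 F 3.18 z 3.49 lat 0.45
-5.0 -6.98 F 5.33 z 4.81 lat -0.63
-4.0 -6.23 F 5.75 z 4.57 lat 0.1
-3.0 -5.49 F 6.95 z 6.98 lat 0.08
-2.0 -4.74 F 7.94 z 6.1 lat -0.42
-1.0 -3.99 F 8.49 z 7.96 lat -1.03
0.0 -3.26 F 10.04 z 9.1 lat -0.24
F 10.533343636687901 [-10.24681343   2.65942981   9.98419228] 18.1167 45.70406173117078 29.99974586069584
top stoptop 11 [[5.4, -3.8], [12.8, 0.1], [15.5, 3.1]]
scene stoptop 62 [[4.4, -15.8], [15.6, -1.0], [21.4, 17.1]]
```

View pics/q.png

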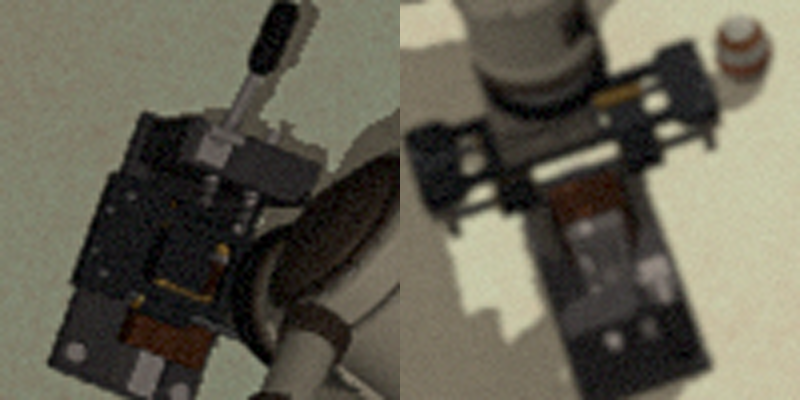

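Spring travel is about 6 mm (contact at -9, now -3.3). The wrist reads 10 N, so the rest is rail friction from a growing down force. I'll ease the down force and go on to about 10 mm of travel.

Run:
```python
from h import *
def st(tag):
    r.sleep(.15);f=np.mean([read_ft_force() for _ in range(8)],0);p=read_position()
    Rr=R.from_rotvec(read_tcp_rot()).as_matrix()
    print(tag,"x",round((p-O)@d,2),"y",round((p-O)@[-d[1],d[0],0],2),"z",round(p[2],2),"F",round(-f@d,2),"fz",round(f[2],2),"tilt",np.round([Rr[:,2]@d,Rr[2,1]],4));return f
st("0")
x,z=0.,62.1
for z in(62.6,63.1,63.6,64.1):
    r.move_linear(vp(x,z),15);f=st(z)
    if f[2]<6: break
for x in(1,2,3,4,5):
    r.move_linear(vp(x,z),15);f=st((x,z))
    if f[2]>7: z+=.4
    if (read_position()-O)@d>0.3: break
print(read_t())
```

```text
0 x -3.3 y 0.2 z 61.98 F 12.63 fz 14.59 tilt [-0.0102  0.001 ]
62.6 x -3.29 y 0.22 z 62.03 F 11.01 fz 11.03 tilt [-0.0099  0.001 ]
63.1 x -3.31 y 0.22 z 62.04 F 8.28 fz 7.77 tilt [-0.0097  0.0011]
63.6 x -3.33 y 0.19 z 62.07 F 8.54 fz 3.67 tilt [-0.0096  0.0011]
(1, 63.6) x -2.71 y 0.23 z 62.08 F 8.94 fz 4.27 tilt [-0.0105  0.0012]
(2, 63.6) x -1.95 y 0.24 z 62.05 F 10.52 fz 5.32 tilt [-0.0112  0.0012]
(3, 63.6) x -1.19 y 0.25 z 62.05 F 11.36 fz 7.16 tilt [-0.0118  0.0012]
(4, 64.0) x -0.56 y 0.26 z 62.08 F 10.62 fz 5.03 tilt [-0.0125  0.0013]
(5, 64.0) x 0.23 y 0.25 z 62.11 F 12.34 fz 5.6 tilt [-0.0131  0.0013]
21.5667
```

Run:
```python
from h import *
r.sleep(1.0)
D=np.array([d[:2],[-d[1],d[0]]])
m50=[]
for c in(dict(np.load("c_scene.npz")),imaging.capture("scene")):
    P,u,v=cloud(c);q=(P[:,:2]-O[:2])@D.T
    m=(q[:,0]>2)&(q[:,0]<40)&(abs(q[:,1])<17)&(abs(P[:,2]-101)<3)
    print(m.sum(),np.percentile(q[m,0],[5,50,90,98]).round(1))
F=[-read_ft_force()@d for _ in range(10)];print(np.mean(F),(read_position()-O)@d,read_grip_width(),abs(read_joint_vel()).max(),read_t())
print(ticket.job_done())
```

```text
47 [ 4.5 10.8 15.1 16.7]
55 [ 9.  17.  24.3 25.2]
12.30861490805482 0.22380073494896568 46.00616865795406 0.0006593771091050766 22.6167
the job is handed in; nothing more can be done
None
```

I handed the job in with the stand upright on the rail and still gripped, its back pressed against the stop. By my estimate the press is about 9–10 N (about 9 mm of stop travel, read from arm position and the camera), and the other things on the table were not touched. The judge's result was not reported back to me.

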